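# Square the matching steel block against a fence and hold it

### The arm

A 7-joint arm with a two-finger parallel gripper is mounted at the origin on a cart in front of the work surface, level with it; the furniture and walls round the work are solid. World frame = base frame: x ahead of the robot, y to its left, z up, the work surface at z = 0. Lengths are in m, angles in rad, forces in N, time in s.
With the tool pointing down it reaches from about 0.4 to 0.85 m from the base axis. Payload 4.5 kg.
Tool frame: the origin (TCP) lies midway between the tips of the shut fingers; the grasp point (between the pads) lies 19 mm behind it; x points along the fingers, y is the direction in which the jaws open and shut, and the axes are right-handed (so a half turn about x gives the same grasp; the last joint's range is limited). The gripper opens to 88 mm and grips with 3 to 60 N. Pads are 18 mm wide; open, the fingers measure 123 mm over their backs; the gripper's body (75 mm by 187 mm) begins 45 mm behind the grasp point.
Start: joints at [1.294, 0.689, -0.195, 1.565, 0.157, 0.902, -0.215], TCP at [0.191, -0.595, 0.239] pointing down, gripper open.
Joint ranges: [-3.01, 3.01], [-0.46, 2.08], [-1.47, 1.51], [0.13, 2.56], [-1, 4.14], [0.04, 2.09], [-2.66, 2.66]. Speed limits (rad/s): [2.57, 2.57, 3.14, 3.14, 3.14, 3.14, 3.14].

### API

Orientations are given as a unit quaternion [x, y, z, w].
In Python, from plant import r gives the robot as it stands.
- The arm moves only by the tool arm_command, never from a script. Its argument "plan" is a list of rows, each a list of 5 numbers: the finger opening in m, from 0 to 0.0881, then the shift along the tool's x, y, z in m, then the turn about the tool's x in rad. In form: [[grip, dx, dy, dz, roll], ...]. A call has 1 to 12 rows; each row shifts and turns the commanded pose from where the row before left it, along the tool's axes as they then stand; what a row does not reach is not made up. A row lasts 1/8 s, in which the tool goes at most 62.5 mm and 10.7 degrees, less where a joint would pass 70% of its speed; a pose out of reach is approached as far as the arm can. A call is refused whole if a number of a shift passes 0.0625 or a number of a turn 0.188, either way. A call with a gripper value outside its range is refused whole. The fingers move at their own pace and stop on an object; "force" is the grip in N (left out, the last holds). Time passes only in rows, so rows that do not move let the fingers close. It gives the time, the measured TCP pose, the force and the opening at its end, in the units of the state.
- r.get_state(): the state, without advancing time (a new reading comes with each control period).
- r.snapshot(name): name is "scene" or "top"; returns (picture, depth): 384x512x3 uint8, red, green, blue; 384x512 float32, m along the optical axis (not along the pixel's ray), 0 where there is no reading.
- r.calibration(name): a dict with "fx", "fy", "cx", "cy" (pixels), "eye" and "orientation" of the camera in the world. Camera axes: x right, y down, z forward; pixel columns grow to the right and rows downward; lengths in m; the calibration is good to about 2 mm. A picture is of the moment at which its call begins. calibration takes no time and is no camera call.
- r.finish_job(): hands the job in, once; it reports no verdict.
The state is a dict: "clock": time; "q": joint angles; "qd": joint speeds; "joint_torque": joint torques, N m; "tool_pos": TCP position; "eef_rot": TCP orientation; "contact_force": force on the tool from outside, world axes, zero at the start; "moment": the same for the moment, N m; "opening": opening from 0.0 (shut) to 1.0 (fully open).
Only numpy, scipy, OpenCV 4.12 (cv2) and the standard library are available. Lean on these libraries where they do the work, as an engineer would, in place of code of your own. Each camera call takes 0.05 s, during which the arm holds its last target.

### The job

Two ground steel blocks lie on the worktop; take the one whose length matches the bay of the squaring jig, lay it flat on the jig's plate in front of the bay with its long side along the fence, and let go of it. Then push it into the bay and, with one firm diagonal push of about 20 N that acts forward and down at once, press it flush against the fence and flat on the plate together. Finish while still holding that push, and leave the other block and the small things lying about where they are.

Things in the scene. Friction and masses are not known exactly. Their poses are not given: they have to be found in the camera images.
- short_block_center (a point): Centre (half-way up) of the short ground steel block, a loose plain box 50 (x) x 75 (y) x 25 (z) mm with three holes in its top, about 0.66 kg. Its y axis is its long axis, z is up. It can be gripped across its 50 mm width.
- short_block: The same short steel block; origin at the centre of its underside.
- long_block_center (a point): Centre (half-way up) of the long steel block, same look but 50 (x) x 105 (y) x 25 (z) mm, 0.9 kg, y along its length. It is too long for the bay; leave it alone.
- long_block: The same long steel block; origin at the centre of its underside.
- bay (a point): Foot of the middle of the fence's working face, on the plate's top (10 mm above the worktop), of the squaring jig that is fixed to the worktop. x points square into the fence, y along the fence (left, seen from the open side), z up. Fully home, the short block's centre is at x = -25, y about 0, z = 12.5 mm here.
- jig_plate: The jig's flat aluminium plate: 150 mm along the fence, from 131 mm in front of the fence's face to 23 mm behind it; top 10 mm above the worktop. Origin on the worktop under the bay point, same axes. Plate, fence and stops are slippery (friction about 0.2); the block's other contacts grip normally (about 0.6).
- jig_fence: The jig's steel fence, a straight bar 150 mm along y, 18 mm thick, 20 mm high above the plate, its working face at the bay point (x = 0). Same origin and axes as the plate.
- stop_left: Dark steel stop block on the plate against the fence, 30 mm (x from -30 to 0) x 24 mm, 14 mm high above the plate; its inner face at y = +41.5 mm. Same origin and axes as the plate.
- stop_right: Its mirror image, inner face at y = -41.5 mm. The bay is the clear 83 mm between the two stops.
- hex_driver: Bystander: small hex driver with a blue handle, 22 x 148 x 19 mm, lying.
- usb_stick: Bystander: black memory stick, 18 x 51 x 8 mm, lying.
- gear_print: Bystander: printed gear wheel, 34 mm across, 10 mm thick, lying flat.
Things that resemble listed ones, but are neither listed nor needed, are in the scene too. What is shaped like the short_block but orange or pink is not meant.

How it is judged:
On the way:
1. the short block lies flat on the jig's plate, not yet home, and the fingers have let go of it (z of short_block_center in the frame of bay between 0.01 and 0.015 m and angle between short_block_center's own z axis and vertical below 0.04 rad and x of short_block_center in the frame of bay between -0.125 and -0.03 m and y of short_block_center in the frame of bay between -0.04 and 0.04 m and angle between the y axis of short_block and the y axis of bay, either way round below 0.35 rad and contact force between the fingers and short_block below 0.3 N and contact force between short_block and jig_plate above 3 N), for 0.2 s.
At the end, for the whole second after the job is handed in: Short block in the bay (within 8 mm of its middle), flush to the fence (2.5 mm, 0.035 rad), flat on the plate (2.5 mm, 0.04 rad), at rest; fingers press it with over 5 N, so that it presses the fence with over 2.5 N and the plate with over 10 N; long block within 30 mm of its start (z of short_block_center in the frame of bay between 0.01 and 0.015 m and angle between short_block_center's own z axis and vertical below 0.04 rad and x of short_block_center in the frame of bay between -0.0275 and -0.022 m and y of short_block_center in the frame of bay between -0.008 and 0.008 m and angle between the y axis of short_block and the y axis of bay, either way round below 0.035 rad and contact force between short_block and jig_fence above 2.5 N and contact force between short_block and jig_plate above 10 N and contact force between the fingers and short_block above 5 N and linear speed of short_block below 0.02 m/s and not (distance of long_block from where it was at the start of the episode above 0.03 m)); the arm keeps its last pose, push and grip.
It fails at once if the long block is moved by more than 30 mm (distance of long_block from where it was at the start of the episode above 0.03 m).
It fails at once if a bystander is moved by more than 30 mm (distance of any of hex_driver, usb_stick, gear_print from where it was at the start of the episode above 0.03 m).
It also fails if it takes over 64 s, if anything falls off the work surface, if the arm or the gripper's body presses on something with over 40 N, if the wrist force passes 120 N, or if a joint passes its speed limit or range.

## Working session

There is one attempt and no reset: what is moved stays moved. The work goes in short steps, Python scripts to look and compute and a tool call to move; the robot and the scene stay as the last step left them, time stands still between calls to the robot, and variables do not carry over. Pictures are saved under pics/ and viewed, and the job is handed in when it is done.

Besides the shell and the picture viewer there is one more tool, called after "Request:" as name(argument=value, ...), one argument or row to a line, values as JSON. arm_command: Moves the arm, as the interface text tells. Its arguments: {"type":"object","properties":{"plan":{"type":"array","items":{"type":"array","items":{"type":"number"}}},"force":{"type":"number"}},"required":["plan"]}

```bash
mkdir -p pics; ls; python3 - <<'E'
from plant import r
import cv2,numpy as np
print(r.get_state())
for n in("scene","top"):
    p,d=r.snapshot(n); c=r.calibration(n); print(n,c)
    np.savez(f"pics/{n}0.npz",p=p,d=d)
    cv2.imwrite(f"pics/{n}0.png",cv2.resize(p[:,:,::-1],(768,576),interpolation=cv2.INTER_CUBIC))
E
```

```text
pics
{'clock': 0.0, 'q': array([ 1.2938063 ,  0.68995383, -0.19452062,  1.56634062,  0.1572988 ,
        0.90246859, -0.21512269]), 'qd': array([-3.23573435e-04, -7.27178583e-05,  1.15583125e-03, -5.87282161e-04,
       -5.36590524e-05,  1.35856257e-03,  2.55378435e-04]), 'joint_torque': array([-3.31407955e-04, -5.27550924e+01, -1.26702514e+00, -1.53427023e+01,
       -5.26643603e-02,  6.56121192e-03,  1.48460817e-04]), 'tool_pos': array([ 0.19090033, -0.59448073,  0.23792991]), 'eef_rot': array([-0.69844253, -0.11007518,  0.69872268, -0.10884896]), 'contact_force': array([-0.7354612 , -0.6187615 ,  0.51106561]), 'moment': array([ 0.01915361, -0.04665542,  0.01701464]), 'opening': 0.9981961412595796}
scene {'fx': 479.59889302886376, 'fy': 479.59889302886376, 'cx': 254.31420177230927, 'cy': 190.09469533047002, 'eye': array([0.0298045 , 1.15804567, 0.71751827]), 'orientation': array([-0.18235157,  0.83271718, -0.50993285,  0.11531905])}
top {'fx': 454.38398477151736, 'fy': 454.38398477151736, 'cx': 260.03689692321865, 'cy': 195.8504630132079, 'eye': array([ 0.3906192 , -0.00486216,  1.21547967]), 'orientation': array([ 0.7117549 , -0.69846667,  0.04501336, -0.05935545])}
```

View pics/scene0.png

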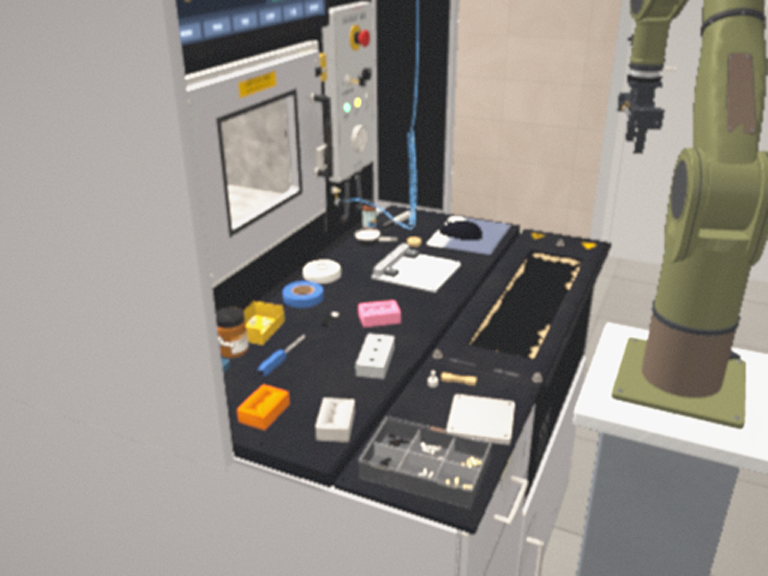

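View pics/top0.png

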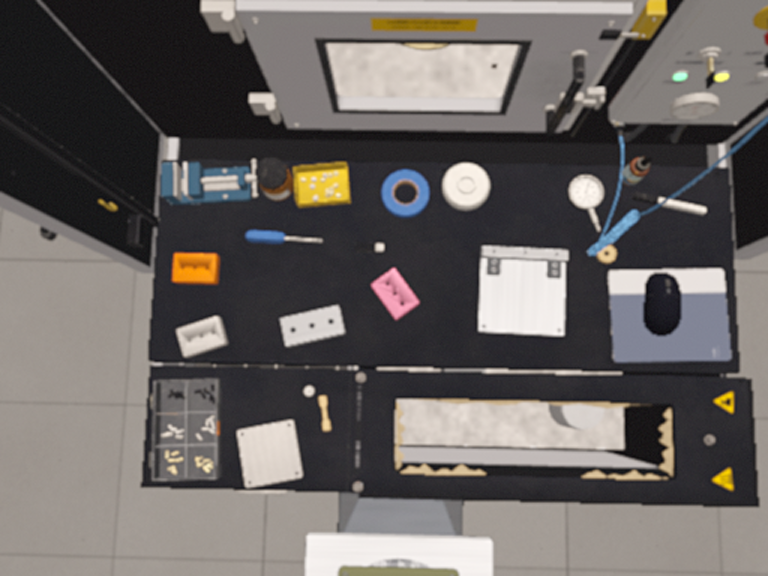

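```bash
python3 - <<'E'
import cv2,numpy as np
t=np.load("pics/top0.npz");s=np.load("pics/scene0.npz")
a=cv2.resize(t['p'][155:250,100:400,::-1],None,fx=2.6,fy=2.6,interpolation=cv2.INTER_CUBIC)
b=cv2.resize(s['p'][150:310,140:330,::-1],None,fx=3.2,fy=3.2,interpolation=cv2.INTER_CUBIC)[:340]
b2=s['p'][190:310,140:280,::-1];b2=cv2.resize(b2,(390,334),interpolation=cv2.INTER_CUBIC)
b3=s['p'][150:210,230:320,::-1];b3=cv2.resize(b3,(390,260),interpolation=cv2.INTER_CUBIC)
w=np.zeros((590,790,3),np.uint8); w[:a.shape[0],:a.shape[1]]=a; w[250:584,:390]=b2; w[250:510,395:785]=b3
cv2.imwrite("pics/crop1.png",w)
E
```

```text
(no output)
```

View pics/crop1.png

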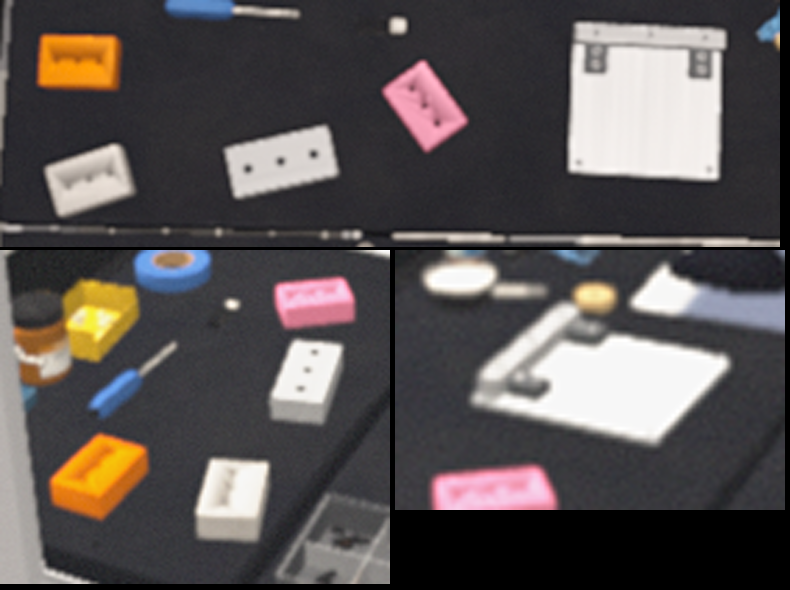

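Candidates (top picture, 768x576): the white block (202,336), the long block (313,326) with three holes, orange (195,268) and pink (395,293). Orange and pink are ruled out by the task. The white one must be the short block if it measures about 50x75x25, so I'll check its size and measure the jig.

```bash
cat > h.py <<'E'
import cv2,numpy as np
from scipy.spatial.transform import Rotation as R
def cloud(d,c):
    v,u=np.mgrid[:d.shape[0],:d.shape[1]]
    P=np.stack([(u-c['cx'])/c['fx']*d,(v-c['cy'])/c['fy']*d,d],-1)
    W=P@R.from_quat(c['orientation']).as_matrix().T+c['eye']
    W[d<=0]=np.nan
    return W
E
python3 - <<'E'
from plant import r
from h import *
t=np.load("pics/top0.npz");c=r.calibration("top");W=cloud(t['d'],c);p=t['p'].astype(int)
for n,(u,v) in dict(short=(135,224),long=(209,217),orange=(130,179),pink=(263,195),plate=(348,200),fence=(349,170)).items():
    print(n,W[v-8:v+9:8,u-8:u+9:8].reshape(-1,3).round(3)[[0,4,8]].tolist())
print("table",np.nanmedian(W[150:240,170:180,2]),np.nanmedian(W[190:230,290:310,2]))
br=p.min(2)>110
sat=p.max(2)-p.min(2)<60
for n,(u0,u1,v0,v1) in dict(short=(112,156,205,240),long=(182,234,198,235),plate=(310,385,160,228)).items():
    m=np.zeros(br.shape,np.uint8);m[v0:v1,u0:u1]=(br&sat)[v0:v1,u0:u1]
    pts=np.argwhere(m)[:,::-1]
    z=W[...,2][m>0]
    hi=W[m>0]; thr=.016 if n!='plate' else .005
    hi=hi[hi[:,2]>thr]
    rr=cv2.minAreaRect((hi[:,:2]*1000).astype(np.float32))
    print(n,rr,len(hi),np.percentile(hi[:,2],[5,50,95]).round(4), cv2.boxPoints(rr).round(1).tolist())
w=cv2.resize(t['p'][200:245,105:240,::-1],None,fx=5.8,fy=5.8,interpolation=cv2.INTER_CUBIC)
cv2.imwrite("pics/crop2.png",w)
w=cv2.resize(t['p'][155:235,305:390,::-1],None,fx=7,fy=7,interpolation=cv2.INTER_CUBIC)
cv2.imwrite("pics/crop3.png",w)
E
```

```text
short [[0.507, 0.371, 0.029], [0.488, 0.356, 0.004], [0.468, 0.334, 0.0]]
long [[0.53, 0.177, 0.021], [0.509, 0.154, 0.028], [0.49, 0.135, 0.002]]
orange [[0.629, 0.394, 0.024], [0.611, 0.377, 0.005], [0.586, 0.348, 0.025]]
pink [[0.591, 0.035, 0.028], [0.574, 0.014, 0.001], [0.549, -0.008, 0.026]]
plate [[0.584, -0.192, 0.01], [0.562, -0.213, 0.014], [0.541, -0.234, 0.013]]
fence [[0.668, -0.197, 0.003], [0.639, -0.213, 0.034], [0.622, -0.238, 0.013]]
table 0.0019884050719597424 0.001504355824821113
short ((487.6437072753906, 352.33221435546875), (51.232261657714844, 76.5318603515625), 19.736040115356445) 551 [0.0211 0.0263 0.0301] [[450.6000061035156, 379.70001220703125], [476.5, 307.70001220703125], [524.7000122070312, 325.0], [498.79998779296875, 397.0]]
long ((510.3987731933594, 156.7627410888672), (50.47826385498047, 104.71192932128906), 14.245902061462402) 751 [0.0223 0.0266 0.0302] [[473.1000061035156, 201.3000030517578], [498.79998779296875, 99.80000305175781], [547.7000122070312, 112.19999694824219], [522.0, 213.6999969482422]]
plate ((582.0386352539062, -213.82894897460938), (156.05938720703125, 159.1534423828125), 88.38233947753906) 3219 [0.0081 0.0126 0.0322] [[500.29998779296875, -289.6000061035156], [659.4000244140625, -294.1000061035156], [663.7999877929688, -138.10000610351562], [504.70001220703125, -133.60000610351562]]
```

View pics/crop2.png

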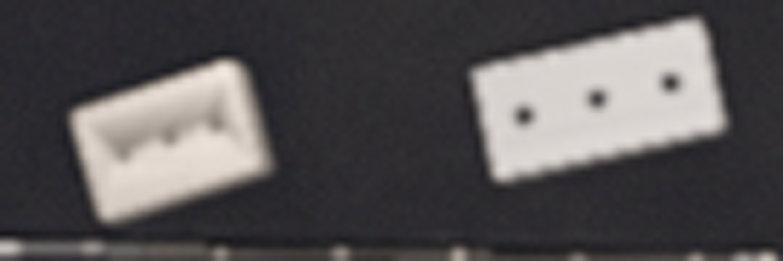

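View pics/crop3.png

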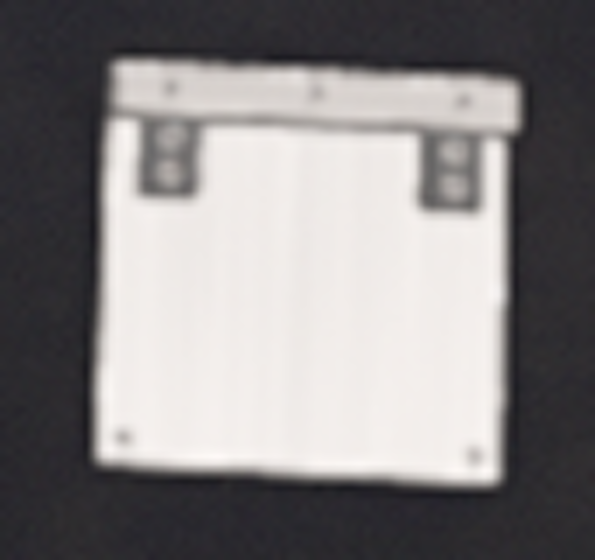

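```bash
cat >> h.py <<'E'
def ray(uv,z,c):
    uv=np.atleast_2d(uv).astype(float)
    D=np.c_[(uv[:,0]-c['cx'])/c['fx'],(uv[:,1]-c['cy'])/c['fy'],np.ones(len(uv))]@R.from_quat(c['orientation']).as_matrix().T
    return c['eye']+D*((z-c['eye'][2])/D[:,2])[:,None]
E
python3 - <<'E'
from plant import r
from h import *
s=r.get_state();M=R.from_quat(s['eef_rot']).as_matrix();print(M.round(3))
t=np.load("pics/top0.npz");c=r.calibration("top")
o=np.array([305,155])
f=lambda L,k=7,o=o:(np.array(L,float)+.5)/k-.5+o
pl=ray(f([(95,465),(500,487)]),.01,c)*1000; print("plate front L,R",pl.round(1).tolist())
fe=ray(f([(108,60),(520,78)]),.03,c)*1000; print("fence back top L,R",fe.round(1).tolist())
ff=ray(f([(108,117),(520,133)]),.03,c)*1000; print("fence front top?",ff.round(1).tolist())
ff=ray(f([(108,117),(520,133)]),.01,c)*1000; print("fence foot?",ff.round(1).tolist())
si=ray(f([(197,195),(420,210)]),.024,c)*1000; print("stop inner front corners",si.round(1).tolist())
# short block top corners
o2=np.array([105,200])
b=ray(f([(70,112),(243,57),(272,165),(105,222)],5.8,o2),.025,c)*1000;print("short top corners (incl side?)",b.round(1).tolist(),b.mean(0))
E
```

```text
[[-0.001  0.306 -0.952]
 [ 0.002 -0.952 -0.306]
 [-1.    -0.002  0.   ]]
plate front L,R [[505.0, -134.1, 10.0], [499.5, -286.8, 10.0]]
fence back top L,R [[657.6, -136.7, 30.0], [653.1, -292.4, 30.0]]
fence front top? [[635.5, -136.7, 30.0], [631.9, -292.0, 30.0]]
fence foot? [[639.6, -138.9, 10.0], [635.9, -296.8, 10.0]]
stop inner front corners [[607.1, -171.1, 24.0], [602.8, -255.2, 24.0]]
short top corners (incl side?) [[499.3, 399.2, 25.0], [526.0, 321.4, 25.0], [476.9, 305.3, 25.0], [449.7, 379.9, 25.0]] [487.97662031 351.44804386  25.        ]
```

```bash
python3 - <<'E'
from plant import r
from h import *
for n in("top","scene"):
    t=np.load(f"pics/{n}0.npz");c=r.calibration(n);W=cloud(t['d'],c);p=t['p'].astype(int)
    m=(p[...,2]-p[...,0]>50)&(p[...,2]>110)
    Q=W[m]; Q=Q[(Q[:,1]<-.2)&(Q[:,1]>-.6)&(Q[:,0]<.9)&(Q[:,0]>.4)&np.isfinite(Q[:,0])]
    Q=Q[np.argsort(Q[:,2])]; print(n,len(Q)); print(Q[::max(1,len(Q)//14)].round(3).tolist())
# anything high in corridor (top)
t=np.load("pics/top0.npz");W=cloud(t['d'],r.calibration("top"))
H=W.reshape(-1,3);H=H[(H[:,2]>.06)&(H[:,0]<.85)&(H[:,0]>.3)&(abs(H[:,1])<.6)]
g={}
for x,y,z in H: g[(round(x,1),round(y,1))]=max(g.get((round(x,1),round(y,1)),0),round(z,2))
print(sorted(g.items()))
E
```

```text
top 529
[[0.872, -0.411, -0.042], [0.682, -0.389, 0.001], [0.718, -0.398, 0.004], [0.686, -0.35, 0.063], [0.835, -0.373, 0.083], [0.791, -0.372, 0.094], [0.633, -0.315, 0.145], [0.632, -0.316, 0.19], [0.637, -0.312, 0.219], [0.637, -0.319, 0.246], [0.638, -0.318, 0.267], [0.642, -0.317, 0.285], [0.636, -0.322, 0.368], [0.634, -0.318, 0.597], [0.636, -0.317, 0.637]]
scene 413
[[0.735, -0.48, -0.005], [0.872, -0.523, 0.028], [0.708, -0.352, 0.062], [0.636, -0.322, 0.085], [0.745, -0.594, 0.105], [0.644, -0.312, 0.132], [0.755, -0.594, 0.162], [0.637, -0.319, 0.186], [0.635, -0.314, 0.216], [0.645, -0.31, 0.255], [0.643, -0.321, 0.287], [0.636, -0.318, 0.381], [0.634, -0.317, 0.488], [0.834, -0.254, 0.552], [0.835, -0.206, 0.563]]
[((np.float64(0.6), np.float64(-0.3)), np.float64(0.65)), ((np.float64(0.6), np.float64(0.4)), np.float64(0.13)), ((np.float64(0.6), np.float64(0.5)), np.float64(0.48)), ((np.float64(0.7), np.float64(-0.6)), np.float64(0.12)), ((np.float64(0.7), np.float64(-0.4)), np.float64(0.08)), ((np.float64(0.7), np.float64(-0.3)), np.float64(0.29)), ((np.float64(0.7), np.float64(0.2)), np.float64(0.08)), ((np.float64(0.7), np.float64(0.4)), np.float64(0.51)), ((np.float64(0.7), np.float64(0.5)), np.float64(0.5)), ((np.float64(0.8), np.float64(-0.6)), np.float64(0.14)), ((np.float64(0.8), np.float64(-0.5)), np.float64(0.4)), ((np.float64(0.8), np.float64(-0.4)), np.float64(0.5)), ((np.float64(0.8), np.float64(-0.3)), np.float64(0.5)), ((np.float64(0.8), np.float64(-0.2)), np.float64(0.48)), ((np.float64(0.8), np.float64(-0.1)), np.float64(0.48)), ((np.float64(0.8), np.float64(0.0)), np.float64(0.47)), ((np.float64(0.8), np.float64(0.1)), np.float64(0.47)), ((np.float64(0.8), np.float64(0.2)), np.float64(0.47)), ((np.float64(0.8), np.float64(0.3)), np.float64(0.08)), ((np.float64(0.8), np.float64(0.4)), np.float64(0.07)), ((np.float64(0.8), np.float64(0.5)), np.float64(0.51))]
```

```bash
cat >> h.py <<'E'
def sim(pos,head,rows):
    # heading deg of tool y; down-pointing tool: x=-z world, z = heading+... z = y rotated by -90deg
    p=np.array(pos,float);a=np.deg2rad(head);out=[]
    for g,dx,dy,dz,ro in rows:
        y=np.array([np.cos(a),np.sin(a),0]);z=np.array([np.sin(a),-np.cos(a),0])
        p=p+dy*y+dz*z+np.array([0,0,-dx]);a-=ro
        out.append((*p.round(3),round(np.rad2deg(a),1),round(np.hypot(p[0],p[1]),3)))
    return out
def togo(pos,head,tgt,th):
    a=np.deg2rad(head);y=np.array([np.cos(a),np.sin(a)]);z=np.array([np.sin(a),-np.cos(a)])
    d=np.array(tgt,float)-np.array(pos)
    return dict(dx=-d[2],dy=d[:2]@y,dz=d[:2]@z,roll=-np.deg2rad(th-head))
def now():
    from plant import r
    s=r.get_state();M=R.from_quat(s['eef_rot']).as_matrix()
    return s,s['tool_pos'],np.rad2deg(np.arctan2(M[1,1],M[0,1])),M
E
python3 - <<'E'
from h import *
s,p,h,M=now();print(h, M[:,2])
rows=[[.088,0,-.010,-.05,-.08]]*10+[[.088,0,0,-.045,-.085]]*6+[[.088,0,.008,-.05,-.07]]*6
for o in sim(p,h,rows): print(o)
E
```

```text
-72.1880170160092 [-9.52065362e-01 -3.05894636e-01  1.35565805e-04]
(np.float64(0.235), np.float64(-0.57), np.float64(0.238), np.float64(-67.6), np.float64(0.616))
(np.float64(0.278), np.float64(-0.541), np.float64(0.238), np.float64(-63.0), np.float64(0.609))
(np.float64(0.318), np.float64(-0.51), np.float64(0.238), np.float64(-58.4), np.float64(0.601))
(np.float64(0.355), np.float64(-0.475), np.float64(0.238), np.float64(-53.9), np.float64(0.593))
(np.float64(0.39), np.float64(-0.438), np.float64(0.238), np.float64(-49.3), np.float64(0.586))
(np.float64(0.421), np.float64(-0.397), np.float64(0.238), np.float64(-44.7), np.float64(0.579))
(np.float64(0.449), np.float64(-0.355), np.float64(0.238), np.float64(-40.1), np.float64(0.572))
(np.float64(0.474), np.float64(-0.31), np.float64(0.238), np.float64(-35.5), np.float64(0.566))
(np.float64(0.495), np.float64(-0.264), np.float64(0.238), np.float64(-30.9), np.float64(0.56))
(np.float64(0.512), np.float64(-0.216), np.float64(0.238), np.float64(-26.4), np.float64(0.555))
(np.float64(0.532), np.float64(-0.175), np.float64(0.238), np.float
[... 374 characters left out ...]
, np.float64(-2.0), np.float64(0.576))
(np.float64(0.577), np.float64(0.043), np.float64(0.238), np.float64(2.9), np.float64(0.579))
(np.float64(0.583), np.float64(0.094), np.float64(0.238), np.float64(6.9), np.float64(0.59))
(np.float64(0.585), np.float64(0.144), np.float64(0.238), np.float64(10.9), np.float64(0.602))
(np.float64(0.583), np.float64(0.195), np.float64(0.238), np.float64(14.9), np.float64(0.615))
(np.float64(0.578), np.float64(0.245), np.float64(0.238), np.float64(18.9), np.float64(0.628))
(np.float64(0.569), np.float64(0.295), np.float64(0.238), np.float64(22.9), np.float64(0.641))
(np.float64(0.557), np.float64(0.344), np.float64(0.238), np.float64(26.9), np.float64(0.655))
```

Request:
arm_command(
  plan=[
    [0.088,0,-0.012,-0.05,-0.08],
    [0.088,0,-0.012,-0.05,-0.08],
    [0.088,0,-0.012,-0.05,-0.08],
    [0.088,0,-0.012,-0.05,-0.08],
    [0.088,0,-0.012,-0.05,-0.08],
    [0.088,0,-0.012,-0.05,-0.08],
    [0.088,0,-0.01,-0.05,-0.08],
    [0.088,0,-0.01,-0.05,-0.08],
    [0.088,0,-0.01,-0.05,-0.08],
    [0.088,0,-0.01,-0.05,-0.08],
  ],
)

```text
clock: 1.35
tool_pos: [0.5068, -0.2042, 0.2384]
eef_rot: [-0.6, -0.374, 0.6, -0.374]
contact_force: [0.5, -0.1, -0.0]
opening: 1.0
```

Request:
arm_command(
  plan=[
    [0.088,0,0,-0.045,-0.085],
    [0.088,0,0,-0.045,-0.085],
    [0.088,0,0,-0.045,-0.085],
    [0.088,0,0,-0.045,-0.085],
    [0.088,0,0,-0.045,-0.085],
    [0.088,0,0,-0.045,-0.085],
    [0.088,0,0,-0.05,-0.07],
    [0.088,0,0,-0.05,-0.07],
    [0.088,0,0,-0.05,-0.07],
    [0.088,0,0,-0.05,-0.07],
  ],
)

```text
clock: 2.6
tool_pos: [0.5404, 0.2516, 0.2383]
eef_rot: [0.41, 0.576, -0.411, 0.576]
contact_force: [1.4, 0.3, -0.4]
opening: 1.002
```

```bash
python3 - <<'E'
from h import *
s,p,h,M=now();print(s['clock'],p,h,s['q'].round(2),s['contact_force'].round(1),M[:,0].round(3)); print(togo(p,h,(.4875,.352,.12),19.5))
E
```

```text
2.6 [0.54044097 0.25159473 0.23828164] 19.022484035543705 [-0.2   0.69 -0.55  1.64  0.43  0.93 -0.58] [ 1.4  0.3 -0.4] [-0. -0. -1.]
{'dx': np.float64(0.11828163556672708), 'dy': np.float64(-0.01732388736859629), 'dz': np.float64(-0.11217775106664724), 'roll': np.float64(-0.008334225810598558)}
```

Request:
arm_command(
  plan=[
    [0.088,0.03,-0.004,-0.028,0],
    [0.088,0.03,-0.004,-0.028,0],
    [0.088,0.03,-0.004,-0.028,0],
    [0.088,0.028,-0.005,-0.028,-0.008],
    [0.088,0,0,0,0],
    [0.088,0,0,0,0],
  ],
)

```text
clock: 3.35
tool_pos: [0.4895, 0.3497, 0.121]
eef_rot: [0.409, 0.576, -0.409, 0.577]
contact_force: [1.1, -0.4, 0.2]
opening: 1.003
```

```bash
python3 - <<'E'
from plant import r
from h import *
W0=cloud(np.load("pics/top0.npz")['d'],r.calibration("top")).reshape(-1,3)
k=W0[(W0[:,2]>.06)&(W0[:,1]>.3)&(W0[:,0]>.3)&(W0[:,0]<.68)];k=k[np.argsort(k[:,1])];print(k[:5].round(3),len(k))
s,p,h,M=now();print(s['clock'],p,h); print(togo(p,h,(.4875,.352,.012),19.7))
for n in("top","scene"):
    im,d=r.snapshot(n);np.savez(f"pics/{n}1.npz",p=im,d=d)
    if n=="top": w=cv2.resize(im[170:250,85:205,::-1],None,fx=6,fy=6,interpolation=cv2.INTER_CUBIC)
    else: w=cv2.resize(im[210:310,150:290,::-1],None,fx=5.5,fy=5.5,interpolation=cv2.INTER_CUBIC)
    cv2.imwrite(f"pics/{n}1.png",w)
E
```

```text
[[0.646 0.436 0.122]
 [0.647 0.436 0.116]
 [0.646 0.436 0.102]
 [0.661 0.436 0.124]
 [0.661 0.436 0.225]] 3968
3.35 [0.4894586  0.34970412 0.12104888] 19.305011517387573
{'dx': np.float64(0.10904887519449998), 'dy': np.float64(-0.0010894587848756707), 'dz': np.float64(-0.002814292948646268), 'roll': np.float64(-0.00689384952904321)}
```

View pics/top1.png

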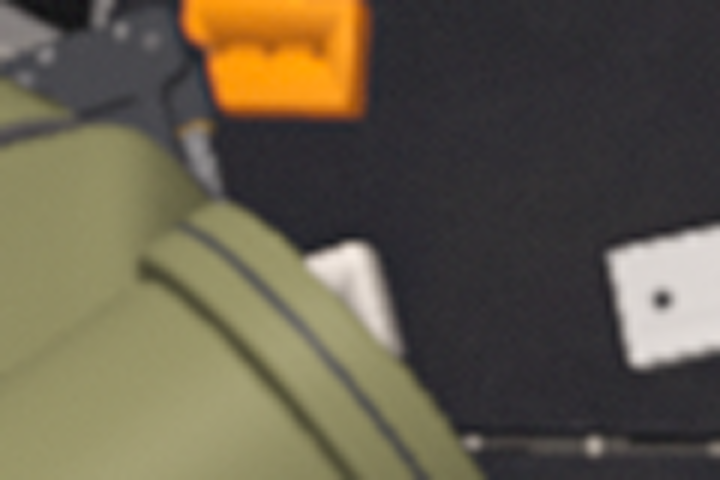

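View pics/scene1.png

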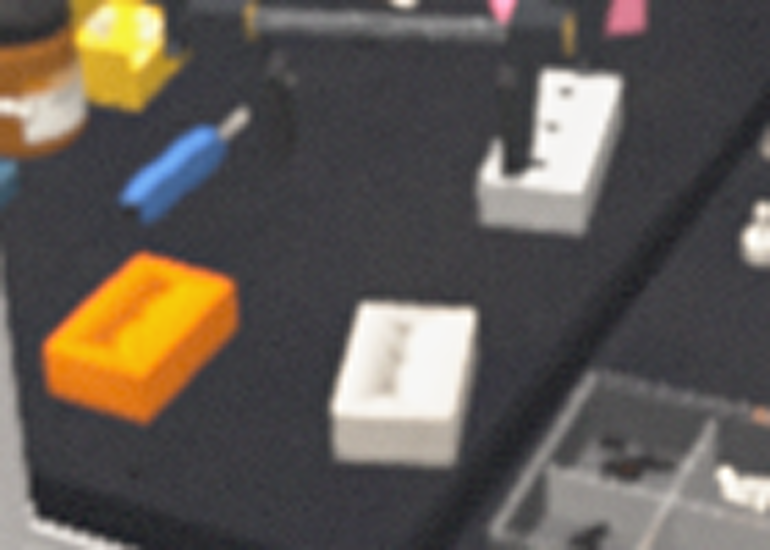

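Request:
arm_command(
  plan=[
    [0.088,0.02,-0.001,-0.002,-0.007],
    [0.088,0.025,0,0,0],
    [0.088,0.025,0,0,0],
    [0.088,0.02,0,0,0],
    [0.088,0.015,0,0,0],
    [0.088,0.006,0,0,0],
    [0.088,0,0,0,0],
    [0.088,0,0,0,0],
  ],
)

```text
clock: 4.45
tool_pos: [0.4873, 0.3527, 0.0104]
eef_rot: [0.407, 0.578, -0.406, 0.579]
contact_force: [0.2, -0.3, -0.3]
opening: 0.998
```

```bash
python3 - <<'E'
from h import *
s,p,h,M=now();print(s['clock'],p,h,s['contact_force']); print(togo(p,h,(.4875,.352,.006),19.7))
E
```

```text
4.45 [0.487253  0.352669  0.0103511] 19.770351486805012 [ 0.16179445 -0.33367324 -0.29735778]
{'dx': np.float64(0.004351102603979305), 'dy': np.float64(6.150869470784087e-06), 'dz': np.float64(0.0007131187247167492), 'roll': np.float64(0.0012278650784208194)}
```

Request:
arm_command(
  plan=[
    [0.088,0.003,0,0,0],
    [0.06,0,0,0,0],
    [0.04,0,0,0,0],
    [0.04,0,0,0,0],
    [0.04,0,0,0,0],
    [0.04,0,0,0,0],
    [0.04,0,0,0,0],
    [0.04,0,0,0,0],
  ],
  force=40,
)

```text
clock: 5.45
tool_pos: [0.4871, 0.3524, 0.0067]
eef_rot: [0.407, 0.578, -0.407, 0.578]
contact_force: [0.4, 0.6, -0.7]
opening: 0.565
```

Request:
arm_command(
  plan=[
    [0.04,-0.01,0,0,0],
    [0.04,-0.02,0,0,0],
    [0.04,-0.03,0,0,0],
    [0.04,-0.03,0,0,0],
    [0.04,-0.03,0,0,0],
    [0.04,0,0,0,0],
  ],
)

```text
clock: 6.2
tool_pos: [0.488, 0.3534, 0.1296]
eef_rot: [0.409, 0.578, -0.405, 0.579]
contact_force: [1.0, 0.4, -7.5]
opening: 0.562
```

```bash
python3 - <<'E'
from plant import r
from h import *
s,p,h,M=now();print(s['clock'],p,h,s['contact_force'],s['opening']*88)
im,d=r.snapshot("scene");np.savez("pics/scene2.npz",p=im,d=d)
cv2.imwrite("pics/scene2.png",cv2.resize(im[150:310,140:340,::-1],None,fx=3.6,fy=3.6,interpolation=cv2.INTER_CUBIC))
E
```

```text
6.2 [0.48796312 0.35343257 0.12958475] 19.756398896296957 [ 0.99517684  0.35483554 -7.45204409] 49.471606664746
```

View pics/scene2.png

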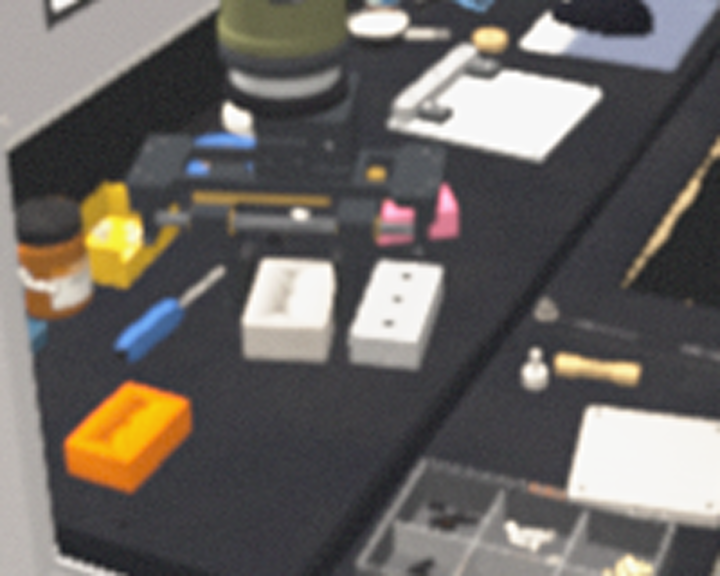

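```bash
python3 - <<'E'
from h import *
s,p,h,M=now()
print(togo(p,h,(.5553,-.2114,.1),-1.9))
rows=[[.04,0,-.010,.047,.032]]*6+[[.04,0,0.002,.0475,.032]]*6
print(sim(p,h,rows)[::3],sim(p,h,rows)[-1])
E
```

```text
{'dx': np.float64(0.027756221544839838), 'dy': np.float64(-0.12639804447468164), 'dz': np.float64(0.553548685195707), 'roll': np.float64(0.3779767482366603)}
[(np.float64(0.494), np.float64(0.305), np.float64(0.128), np.float64(17.9), np.float64(0.58)), (np.float64(0.504), np.float64(0.161), np.float64(0.128), np.float64(12.4), np.float64(0.529)), (np.float64(0.512), np.float64(0.018), np.float64(0.128), np.float64(6.9), np.float64(0.513)), (np.float64(0.531), np.float64(-0.123), np.float64(0.128), np.float64(1.4), np.float64(0.545))] (np.float64(0.536), np.float64(-0.218), np.float64(0.128), np.float64(-2.2), np.float64(0.578))
```

Request:
arm_command(
  plan=[
    [0.04,0,-0.005,0.03,0.032],
    [0.04,0,-0.01,0.047,0.032],
    [0.04,0,-0.01,0.05,0.032],
    [0.04,0,-0.01,0.05,0.032],
    [0.04,0,-0.01,0.05,0.032],
    [0.04,0,-0.008,0.05,0.032],
    [0.04,0,0.002,0.05,0.032],
    [0.04,0,0.002,0.05,0.032],
    [0.04,0,0.002,0.05,0.032],
    [0.04,0,0.002,0.05,0.032],
    [0.04,0,0.002,0.047,0.032],
    [0.04,0,0.002,0.025,0.026],
  ],
)

```text
clock: 7.75
tool_pos: [0.5384, -0.2027, 0.1249]
eef_rot: [-0.508, -0.491, 0.511, -0.49]
contact_force: [0.7, 0.9, -7.0]
opening: 0.563
```

Request:
arm_command(
  plan=[
    [0.04,0,0,0,0],
    [0.04,0,0,0,0],
    [0.04,0,0,0,0],
  ],
)

```text
clock: 8.12
tool_pos: [0.5403, -0.1967, 0.1264]
eef_rot: [0.508, 0.493, -0.507, 0.492]
contact_force: [-0.1, -0.1, -6.2]
opening: 0.565
```

```bash
python3 - <<'E'
from h import *
s,p,h,M=now();print(s['clock'],p,h,s['contact_force'].round(1),s['opening']*88)
print(togo(p,h,(.5553,-.2114,.040),-1.9))
E
```

```text
8.125 [ 0.54032402 -0.19668358  0.12641639] -1.7237224892978087 [-0.1 -0.1 -6.2] 49.74601677517958
{'dx': np.float64(0.08641638852380779), 'dy': np.float64(0.015411878707937966), 'dz': np.float64(0.014259278027401156), 'roll': np.float64(0.003076622958972778)}
```

Request:
arm_command(
  plan=[
    [0.04,0.01,0.008,0.007,0.003],
    [0.04,0.02,0.0075,0.007,0],
    [0.04,0.02,0,0,0],
    [0.04,0.02,0,0,0],
    [0.04,0.016,0,0,0],
    [0.04,0,0,0,0],
    [0.04,0,0,0,0],
  ],
)

```text
clock: 9.0
tool_pos: [0.5561, -0.2132, 0.0412]
eef_rot: [0.509, 0.491, -0.509, 0.491]
contact_force: [-0.2, -0.4, -5.9]
opening: 0.564
```

```bash
python3 - <<'E'
from plant import r
from h import *
s,p,h,M=now();print(s['clock'],p,h,s['contact_force'].round(1),s['opening']*88)
print(togo(p,h,(.5553,-.2114,.0170),-1.9))
for n,(v0,v1,u0,u1) in dict(top=(140,240,290,410),scene=(140,210,220,330)).items():
    im,d=r.snapshot(n);np.savez(f"pics/{n}3.npz",p=im,d=d)
    cv2.imwrite(f"pics/{n}3.png",cv2.resize(im[v0:v1,u0:u1,::-1],None,fx=5.5,fy=5.5,interpolation=cv2.INTER_CUBIC))
E
```

```text
9.0 [ 0.55610912 -0.21318319  0.04115532] -2.047912447761568 [-0.2 -0.4 -5.9] 49.617647492999886
{'dx': np.float64(0.024155315832520056), 'dy': np.float64(-0.0008723243010592063), 'dz': np.float64(-0.0017531377907694429), 'roll': np.float64(-0.00258155921812348)}
```

View pics/top3.png

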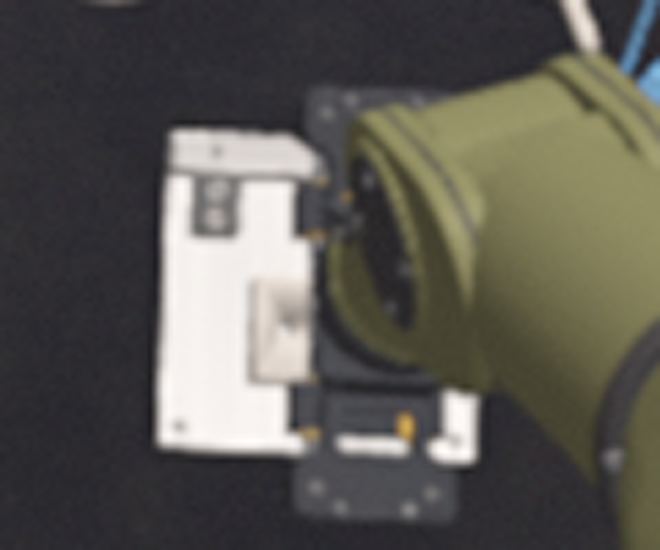

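View pics/scene3.png

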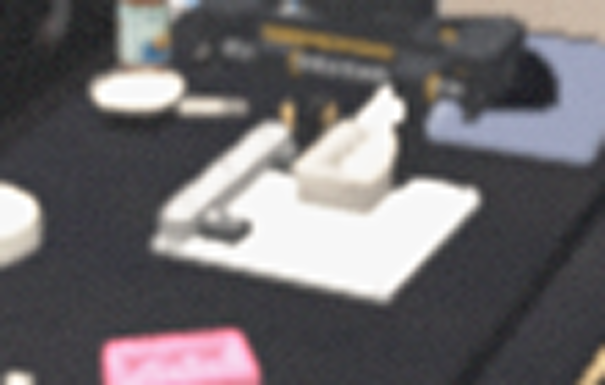

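Request:
arm_command(
  plan=[
    [0.04,0.01,-0.001,-0.002,-0.003],
    [0.04,0.008,0,0,0],
    [0.04,0.004,0,0,0],
    [0.04,0.002,0,0,0],
    [0.04,0,0,0,0],
    [0.04,0,0,0,0],
  ],
)

```text
clock: 9.85
tool_pos: [0.5548, -0.2112, 0.0168]
eef_rot: [0.508, 0.491, -0.508, 0.492]
contact_force: [-0.2, -0.2, -6.1]
opening: 0.568
```

Request:
arm_command(
  plan=[
    [0.04,0.001,0,0,0],
    [0.04,0,0,0,0],
    [0.04,0,0,0,0],
  ],
)

```text
clock: 10.22
tool_pos: [0.5548, -0.2112, 0.0167]
eef_rot: [0.508, 0.491, -0.508, 0.492]
contact_force: [-1.4, 0.6, 6.6]
opening: 0.563
```

Request:
arm_command(
  plan=[
    [0.055,0,0,0,0],
    [0.06,0,0,0,0],
    [0.066,0,0,0,0],
    [0.066,0,0,0,0],
    [0.066,0,0,0,0],
    [0.066,-0.01,0,0,0],
    [0.066,-0.02,0,0,0],
    [0.066,-0.025,0,0,0],
    [0.066,-0.025,0,0,0],
    [0.066,0,0,0,0],
  ],
)

```text
clock: 11.48
tool_pos: [0.5563, -0.2116, 0.0987]
eef_rot: [0.509, 0.49, -0.507, 0.493]
contact_force: [0.2, -0.2, 0.0]
opening: 0.753
```

Request:
arm_command(
  plan=[
    [0.066,0,-0.03,0,0],
    [0.05,0,-0.035,0,0],
    [0.02,0,0,0,0],
    [0.0,0,0,0,0],
    [0.0,0,0,0,0],
    [0.0,0,0,0,0],
  ],
)

```text
clock: 12.22
tool_pos: [0.4904, -0.2089, 0.0956]
eef_rot: [0.508, 0.492, -0.508, 0.492]
contact_force: [-0.1, -0.4, -0.1]
opening: 0.208
```

```bash
python3 - <<'E'
from plant import r
from h import *
s,p,h,M=now();print(s['clock'],p,h,s['contact_force'].round(1),s['opening']*88)
for n,(v0,v1,u0,u1) in dict(top=(140,240,290,410),scene=(140,210,220,330)).items():
    im,d=r.snapshot(n);np.savez(f"pics/{n}4.npz",p=im,d=d)
    cv2.imwrite(f"pics/{n}4.png",cv2.resize(im[v0:v1,u0:u1,::-1],None,fx=5.5,fy=5.5,interpolation=cv2.INTER_CUBIC))
E
```

```text
12.225 [ 0.49035147 -0.2088711   0.09564273] -1.877714318873827 [-0.1 -0.4 -0.1] 18.29290633660303
```

View pics/top4.png

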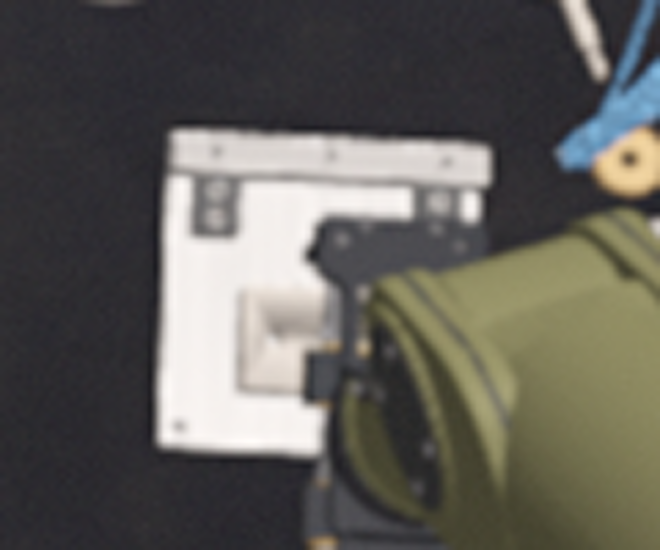

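View pics/scene4.png

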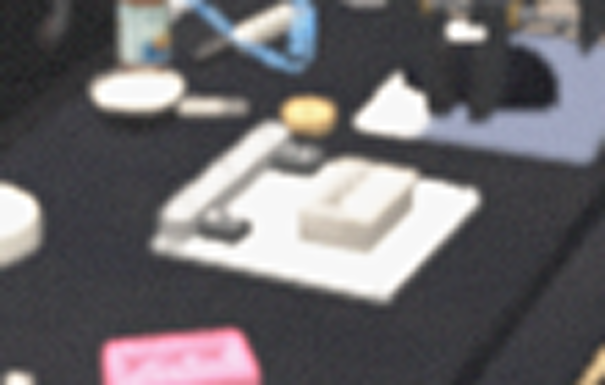

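```bash
python3 - <<'E'
from plant import r
from h import *
c=r.calibration("top")
t=np.load("pics/top4.npz");g0=cv2.resize(t['p'][155:225,315:355,::-1],None,fx=8,fy=8,interpolation=cv2.INTER_CUBIC)
c2=r.calibration("scene")
s=np.load("pics/scene4.npz");g1=cv2.resize(s['p'][158:192,242:312,::-1],None,fx=6.5,fy=6.5,interpolation=cv2.INTER_CUBIC)
w=np.zeros((560,790,3),np.uint8);w[:,:320]=g0;w[:g1.shape[0],330:330+g1.shape[1]]=g1
cv2.imwrite("pics/z4.png",w)
# predicted outline overlay for hypothesised poses
def proj(P,c):
    q=(np.asarray(P)-c['eye'])@R.from_quat(c['orientation']).as_matrix();return np.c_[q[:,0]/q[:,2]*c['fx']+c['cx'],q[:,1]/q[:,2]*c['fy']+c['cy']]
def box(bay,yaw,x0,x1,y0,y1,z):
    a=np.deg2rad(yaw);X=np.array([np.cos(a),np.sin(a)]);Y=np.array([-X[1],X[0]])
    return np.array([[*(np.array(bay)+x*X+y*Y),z] for x,y in((x0,y0),(x1,y0),(x1,y1),(x0,y1))])
bay=(.6353,-.2140);yaw=-1.9
for n,cc,o,k,(v0,v1,u0,u1) in(("top",c,t,8,(155,225,315,390)),("scene",c2,s,8,(145,205,230,325))):
    im=cv2.resize(o['p'][v0:v1,u0:u1,::-1],None,fx=k,fy=k,interpolation=cv2.INTER_CUBIC)
    for b,col in((box(bay,yaw,0,.018,-.075,.075,.03),(0,0,255)),(box(bay,yaw,-.131,.023,-.075,.075,.01),(0,160,0)),(box(bay,yaw,-.03,0,.0415,.0655,.024),(255,0,255)),(box(bay,yaw,-.105,-.055,-.0375,.0375,.035),(255,0,0))):
        q=((proj(b,cc)-[u0,v0]+.5)*k-.5).round().astype(np.int32);cv2.polylines(im,[q],True,col,1)
    cv2.imwrite(f"pics/ov_{n}4.png",im); print(im.shape)
E
```

```text
(560, 600, 3)
(480, 760, 3)
```

View pics/ov_top4.png

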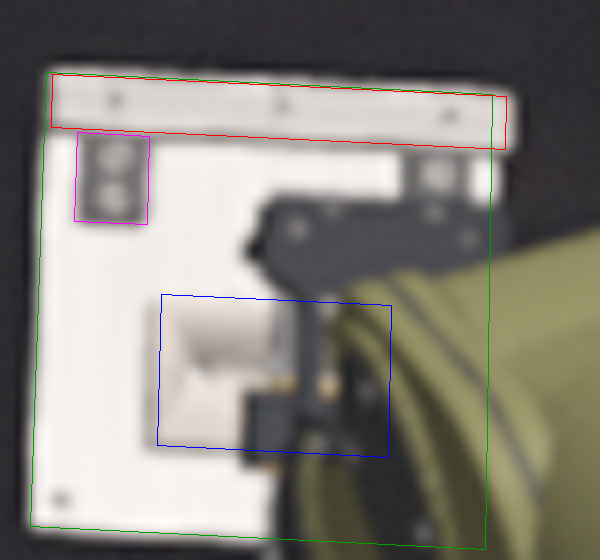

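View pics/ov_scene4.png

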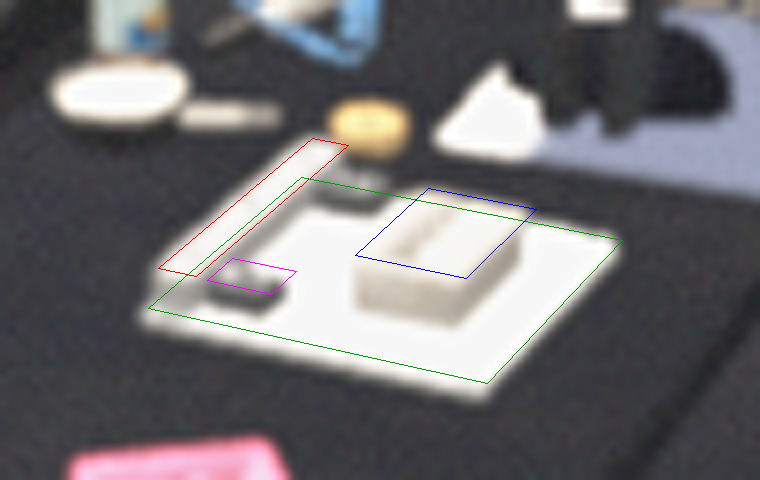

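Request:
arm_command(
  plan=[
    [0.0,0.02,0,0,0],
    [0.0,0.02,0,0,0],
    [0.0,0.02,0,0,0],
    [0.0,0.015,0,0,0],
    [0.0,0,0,0,0],
    [0.0,0,0,0,0],
  ],
)

```text
clock: 13.08
tool_pos: [0.4899, -0.209, 0.0211]
eef_rot: [0.508, 0.491, -0.508, 0.492]
contact_force: [-0.4, 0.4, 0.4]
opening: 0.005
```

```bash
python3 - <<'E'
from plant import r
from h import *
s,p,h,M=now();print(s['clock'],p,h,s['contact_force'].round(1),s['opening']*88)
print(togo(p,h,(.530-.0175,-.214+.032*(.6353-.5125),.020),-1.9))
for n,(v0,v1,u0,u1) in dict(scene=(140,210,220,330)).items():
    im,d=r.snapshot(n);np.savez(f"pics/{n}5.npz",p=im,d=d)
    cv2.imwrite(f"pics/{n}5.png",cv2.resize(im[v0:v1,u0:u1,::-1],None,fx=5.5,fy=5.5,interpolation=cv2.INTER_CUBIC))
E
```

```text
13.075 [ 0.48991409 -0.20904764  0.02113706] -1.886379648326508 [-0.4  0.4  0.4] 0.43275575497324464
{'dx': np.float64(0.0011370634874302565), 'dy': np.float64(0.022607340860353754), 'dz': np.float64(0.00027872815255359823), 'roll': np.float64(0.00023771998198195244)}
```

View pics/scene5.png

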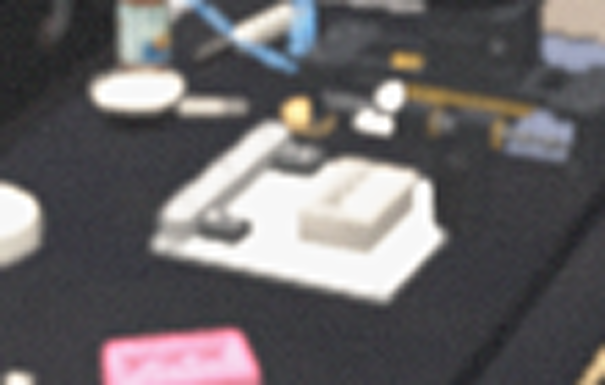

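Fingers are shut behind the block, which lies flat and square in front of the bay. I'll approach and push.

Request:
arm_command(
  plan=[
    [0.0,0,0.01,0,0],
    [0.0,0,0.009,0,0],
    [0.0,0,0.005,0,0],
    [0.0,0,0.005,0,0],
    [0.0,0,0.005,0,0],
    [0.0,0,0,0,0],
  ],
)

```text
clock: 13.88
tool_pos: [0.5239, -0.2102, 0.0206]
eef_rot: [0.508, 0.491, -0.508, 0.492]
contact_force: [-0.7, -0.6, 1.2]
opening: 0.006
```

Request:
arm_command(
  plan=[
    [0.0,0,0.005,0,0],
    [0.0,0,0.005,0,0],
    [0.0,0,0.005,0,0],
    [0.0,0,0.005,0,0],
    [0.0,0,0,0,0],
    [0.0,0,0,0,0],
  ],
)

```text
clock: 14.62
tool_pos: [0.5446, -0.2107, 0.0209]
eef_rot: [0.509, 0.491, -0.508, 0.492]
contact_force: [0.1, -0.4, 0.2]
opening: 0.005
```

```bash
python3 - <<'E'
from plant import r
from h import *
s,p,h,M=now();print(s['clock'],p,h,s['contact_force'].round(1),s['opening']*88)
for n,(v0,v1,u0,u1) in dict(scene=(140,210,220,330),top=(150,230,300,400)).items():
    im,d=r.snapshot(n);np.savez(f"pics/{n}6.npz",p=im,d=d)
    cv2.imwrite(f"pics/{n}6.png",cv2.resize(im[v0:v1,u0:u1,::-1],None,fx=5.5,fy=5.5,interpolation=cv2.INTER_CUBIC))
E
```

```text
14.625 [ 0.5445903  -0.21069766  0.02092351] -1.878910474637929 [ 0.1 -0.4  0.2] 0.41722265339165765
```

View pics/scene6.png

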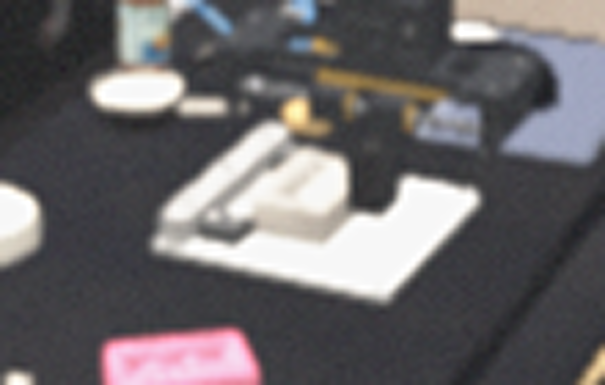

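View pics/top6.png

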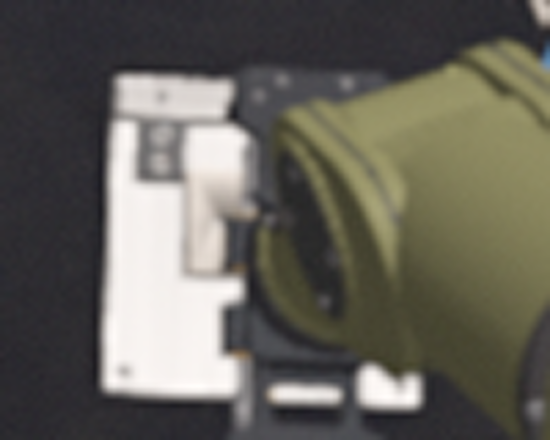

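Request:
arm_command(
  plan=[
    [0.0,0,0.004,0,0],
    [0.0,0,0.004,0,0],
    [0.0,0,0.004,0,0],
    [0.0,0,0.004,0,0],
    [0.0,0,0,0,0],
  ],
)

```text
clock: 15.35
tool_pos: [0.5605, -0.2113, 0.0207]
eef_rot: [0.509, 0.491, -0.508, 0.492]
contact_force: [-0.5, 0.3, 0.9]
opening: -0.0
```

Request:
arm_command(
  plan=[
    [0.0,0,0.002,0,0],
    [0.0,0,0.002,0,0],
    [0.0,0,0,0,0],
    [0.0,0,0,0,0],
  ],
)

```text
clock: 15.85
tool_pos: [0.5638, -0.2115, 0.0207]
eef_rot: [0.508, 0.492, -0.508, 0.492]
contact_force: [-2.0, -0.2, 1.1]
opening: 0.003
```

Request:
arm_command(
  plan=[
    [0.0,0,0.001,0,0],
    [0.0,0,0.001,0,0],
    [0.0,0,0,0,0],
    [0.0,0,0,0,0],
  ],
)

```text
clock: 16.35
tool_pos: [0.5656, -0.2115, 0.0207]
eef_rot: [0.508, 0.492, -0.508, 0.492]
contact_force: [-3.5, -0.3, 2.8]
opening: 0.006
```

Request:
arm_command(
  plan=[
    [0.0,0,0.001,0,0],
    [0.0,0,0.001,0,0],
    [0.0,0,0,0,0],
    [0.0,0,0,0,0],
  ],
)

```text
clock: 16.85
tool_pos: [0.5678, -0.2116, 0.0207]
eef_rot: [0.508, 0.492, -0.508, 0.492]
contact_force: [-2.1, 0.1, 1.5]
opening: 0.006
```

Request:
arm_command(
  plan=[
    [0.0,0,0.001,0,0],
    [0.0,0,0.001,0,0],
    [0.0,0,0,0,0],
    [0.0,0,0,0,0],
  ],
)

```text
clock: 17.35
tool_pos: [0.5697, -0.2117, 0.0207]
eef_rot: [0.508, 0.492, -0.508, 0.492]
contact_force: [-2.1, -0.2, 1.6]
opening: 0.006
```

```bash
python3 - <<'E'
from plant import r
from h import *
s,p,h,M=now();print(s['clock'],p,h,s['contact_force'].round(1),s['opening']*88)
for n,(v0,v1,u0,u1) in dict(scene=(140,210,220,330),top=(150,230,300,400)).items():
    im,d=r.snapshot(n);np.savez(f"pics/{n}7.npz",p=im,d=d)
    cv2.imwrite(f"pics/{n}7.png",cv2.resize(im[v0:v1,u0:u1,::-1],None,fx=5.5,fy=5.5,interpolation=cv2.INTER_CUBIC))
E
```

```text
17.35 [ 0.5697033  -0.21166167  0.02074294] -1.8889092883390721 [-2.1 -0.2  1.6] 0.5141655442894917
```

View pics/scene7.png

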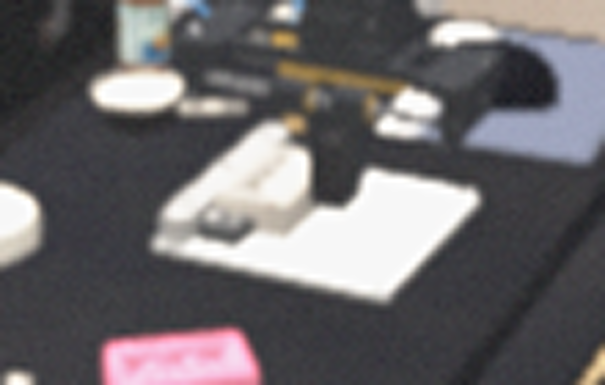

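View pics/top7.png

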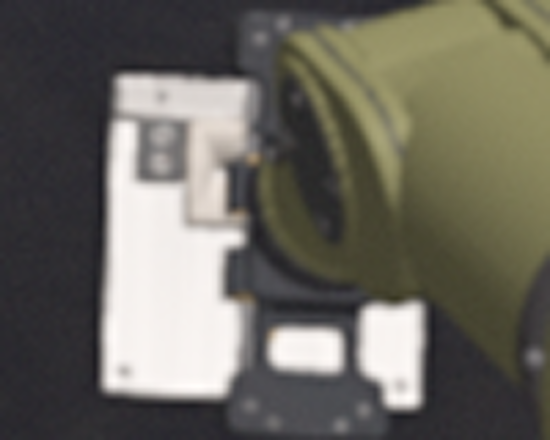

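Request:
arm_command(
  plan=[
    [0.0,0,0.001,0,0],
    [0.0,0,0.001,0,0],
    [0.0,0,0,0,0],
    [0.0,0,0,0,0],
  ],
)

```text
clock: 17.95
tool_pos: [0.5699, -0.2116, 0.0207]
eef_rot: [-0.507, -0.492, 0.509, -0.491]
contact_force: [-6.3, 0.8, 4.9]
opening: 0.005
```

Request:
arm_command(
  plan=[
    [0.0,0,0.001,0,0],
    [0.0,0,0.001,0,0],
    [0.0,0,0,0,0],
    [0.0,0,0,0,0],
  ],
)

```text
clock: 18.45
tool_pos: [0.5701, -0.2115, 0.0207]
eef_rot: [-0.506, -0.493, 0.51, -0.49]
contact_force: [-9.5, 1.4, 9.9]
opening: 0.005
```

Request:
arm_command(
  plan=[
    [0.0,0.0005,0.001,0,0],
    [0.0,0.0005,0.001,0,0],
    [0.0,0,0,0,0],
    [0.0,0,0,0,0],
  ],
)

```text
clock: 18.95
tool_pos: [0.57, -0.2117, 0.0196]
eef_rot: [-0.505, -0.494, 0.511, -0.489]
contact_force: [-13.5, 1.2, 12.7]
opening: 0.004
```

```bash
python3 - <<'E'
from h import *
s,p,h,M=now();print(s['clock'],p,h,s['contact_force'].round(1),s['moment'].round(2),M.round(3))
E
```

```text
18.95 [ 0.57003865 -0.2116953   0.01963372] -1.9016763344300929 [-13.5   1.2  12.7] [0.37 2.47 0.03] [[-0.011  0.999 -0.033]
 [-0.001 -0.033 -0.999]
 [-1.    -0.011  0.001]]
```

Request:
arm_command(
  plan=[
    [0.0,0,0.0005,0,0],
    [0.0,0,0,0,0],
    [0.0,0,0,0,0],
    [0.0,0,0,0,0],
    [0.0,0,0,0,0],
    [0.0,0,0,0,0],
  ],
)

```text
clock: 19.7
tool_pos: [0.57, -0.2116, 0.0196]
eef_rot: [-0.505, -0.494, 0.511, -0.489]
contact_force: [-14.2, 2.8, 13.3]
opening: 0.002
```

```bash
python3 - <<'E'
from plant import r
from h import *
s,p,h,M=now();print(s['clock'],p,h,s['contact_force'].round(1),s['opening']*88)
for n,(v0,v1,u0,u1) in dict(scene=(140,210,220,330),top=(150,230,300,400)).items():
    im,d=r.snapshot(n);np.savez(f"pics/{n}8.npz",p=im,d=d)
    cv2.imwrite(f"pics/{n}8.png",cv2.resize(im[v0:v1,u0:u1,::-1],None,fx=5.5,fy=5.5,interpolation=cv2.INTER_CUBIC))
    if n=="scene": cv2.imwrite(f"pics/{n}8f.png",cv2.resize(im[...,::-1],(768,576)))
s,p,h,M=now();print(s['clock'],p,h,s['contact_force'].round(1))
E
```

```text
19.7 [ 0.57002152 -0.21164919  0.01960825] -1.8961812221215113 [-14.2   2.8  13.3] 0.13581654164612314
19.8 [ 0.57003998 -0.21168474  0.01962307] -1.9021754376786073 [-14.    2.7  13.7]
```

View pics/scene8.png

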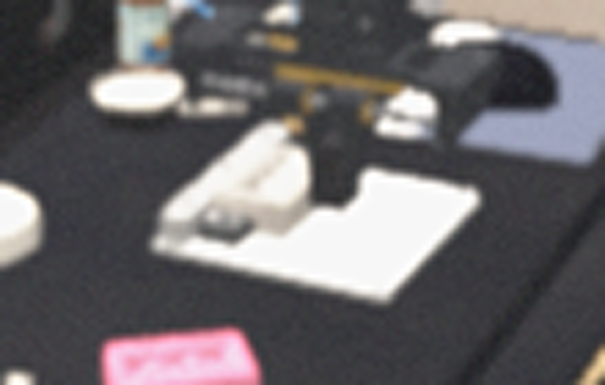

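View pics/top8.png

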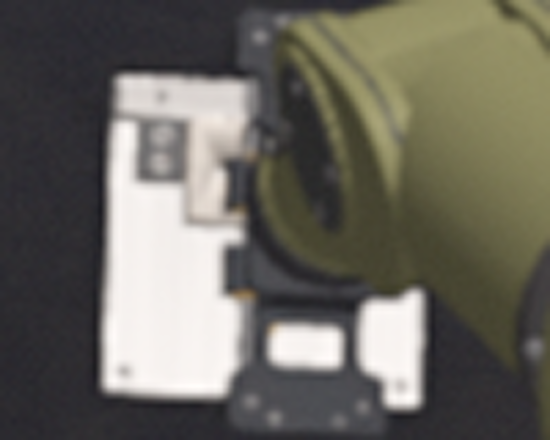

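View pics/scene8f.png

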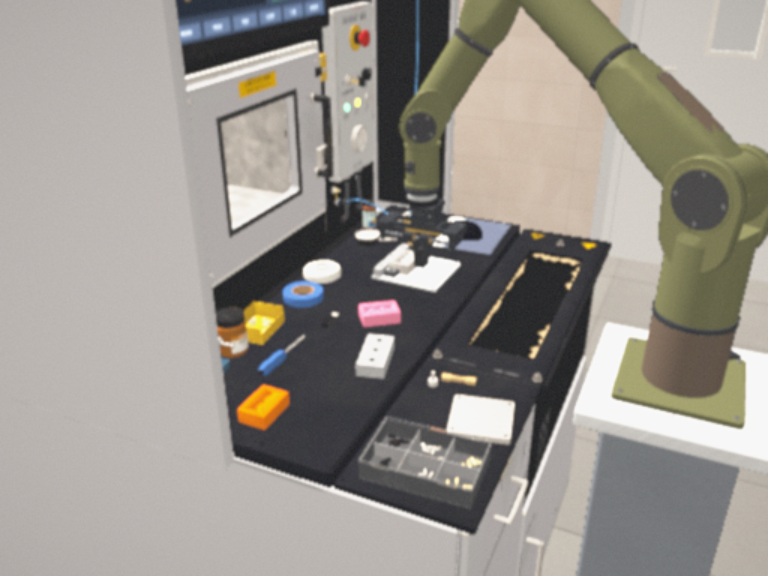

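```bash
python3 - <<'E'
from plant import r
from h import *
def proj(P,c):
    q=(np.asarray(P)-c['eye'])@R.from_quat(c['orientation']).as_matrix();return np.c_[q[:,0]/q[:,2]*c['fx']+c['cx'],q[:,1]/q[:,2]*c['fy']+c['cy']]
def box(x0,x1,y0,y1,z,bay=(.6353,-.2140),yaw=-1.9):
    a=np.deg2rad(yaw);X=np.array([np.cos(a),np.sin(a)]);Y=np.array([-X[1],X[0]])
    return np.array([[*(np.array(bay)+x*X+y*Y),z] for x,y in((x0,y0),(x1,y0),(x1,y1),(x0,y1))])
out=[]
for n,(v0,v1,u0,u1),sh in(("top",(158,198,315,355),(0,0)),("scene",(155,188,240,290),(0,1.2))):
    o=np.load(f"pics/{n}8.npz");cc=r.calibration(n);k=9.5
    im=cv2.resize(o['p'][v0:v1,u0:u1,::-1],None,fx=k,fy=k,interpolation=cv2.INTER_CUBIC);raw=im.copy()
    for b,col in((box(0,.018,-.075,.075,.03),(0,0,255)),(box(-.03,0,.0415,.0655,.024),(255,0,255)),(box(-.05,0,-.0375,.0375,.035),(255,0,0))):
        q=((proj(b,cc)+sh-[u0,v0]+.5)*k-.5).round().astype(np.int32);cv2.polylines(im,[q],True,col,1)
    out.append(im)
H=max(i.shape[0] for i in out);w=np.hstack([np.pad(i,((0,H-i.shape[0]),(0,0),(0,0))) for i in out])
w=cv2.resize(w,(790,int(H*790/w.shape[1])));cv2.imwrite("pics/ov8.png",w)
# heights of the block top vs fence top
o=np.load("pics/top8.npz");W=cloud(o['d'],r.calibration("top"));print(np.nanmedian(W[184:189,336:339,2]))
E
```

```text
0.03701665554464939
```

View pics/ov8.png

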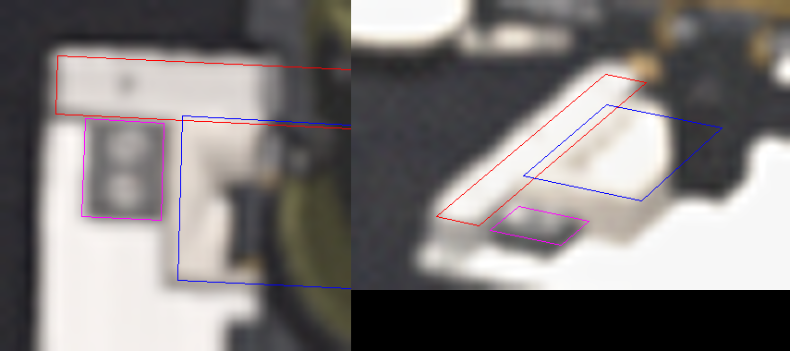

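```bash
python3 - <<'E'
from plant import r
print(r.finish_job()); s=r.get_state();print(s['clock'],s['tool_pos'],s['contact_force'].round(1))
E
```

```text
the job is handed in; nothing more can be done
None
the job is handed in; nothing more can be done
```

The job is handed in at about 19.8 s, with the arm still holding the diagonal push on the short block in the bay.

**What I did:**
- **Which block:** I took the cream block, which measured about 51 x 77 x 25 mm against the other block's 105 mm. Once lifted it weighed about 0.7 kg and the jaws stopped at 49.5 mm, so it was the short steel block.
- **Placing:** I laid it flat on the plate about 80 mm in front of the fence and let go. Then I lifted clear and shut the fingers behind it.
- **Pushing:** I slid it into the bay until the fence stopped it, then pressed forward and down together.

**Last checks:**
- **Force:** The wrist read about 14 N forward and 13.5 N down, so about 19.5 N in total. It held steady over the last readings.
- **Fit:** The overlay drawn from the camera pictures matched a block flush to the fence to within about 1–2 mm. The top read 37 mm against the expected 35 mm; the bare worktop also read about 2 mm high.
- **Surroundings:** In the last full picture the long block and the hex driver lay where they started. The gear wheel is mostly hidden by the gripper there. I did not check the memory stick at all.

**What did not agree:**
- The share of force going down was higher than a friction of about 0.6 on the block's back face would allow. The fingers are probably also bearing on its upper edge.
- The wrist also read 2.7 N sideways, so the block may be resting lightly against one stop. The clearance limits that to about 4 mm off the middle.
- I could not measure the separate forces on the fence and the plate.

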